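Lift the formed channel bracket out of its die and hold it over the inspection camera

ROBOT

A 6-joint arm with a two-finger parallel gripper is mounted at the origin on a cart in front of the work surface, level with it; the furniture and walls round the work are solid. World frame = base frame: x ahead of the robot, y to its left, z up, the work surface at z = 0. Lengths are in mm, angles in rad, forces in N, time in s.
With the tool pointing down it reaches from about 275 to 750 mm from the base axis. Payload 10.2 kg.
Tool frame: the origin (TCP) lies at the very end of the fingers, on their centre line; the grasp point (between the pads) lies ctrl.grip_depth behind it (ctrl.grip_depth is the distance from the TCP to the grasp point, in mm); z points along the fingers, y is the direction in which the jaws open and shut (so a half turn about z gives the same grasp; the last joint's range is limited). The gripper opens to 85 mm and grips with 20 to 120 N. Pads are 22 mm wide; open, the fingers measure 114 mm over their backs; the gripper's body (76 mm by 85 mm) begins 54 mm behind the grasp point. The pads swing forward as they close: fully open they stand 13 mm farther back than shut.
Start: joints at [-1.506, 0.313, 1.498, -0, 1.331, -0.223], TCP at [149.005, -503.417, 231.294] pointing down, gripper open.
Joint ranges: [-2.94, 2.94], [-0.97, 2.17], [0.19, 2.56], [-1.23, 4.37], [0.02, 3.11], [-2.88, 2.88]. Speed limits (rad/s): [2.39, 2.39, 3.01, 3.14, 3.14, 3.14].

INTERFACE

Orientations are given as a unit quaternion [w, x, y, z].
In Python, from rig import telemetry, eyes, ctrl, nets gives the robot as it stands. The module is installed in compiled form; this text tells all that it offers.
- The arm moves only by the tool drive_tool, never from a script. Its argument "series" is text: rows parted by semicolons, each of 7 numbers parted by spaces: the shift along the tool's x, y, z normalised to -1 to 1, where 1 is 0.12 m, then the turn, a rotation vector about the tool's x, y, z normalised to -1 to 1, where 1 is 0.5 rad, then the opening, from 0 (shut) to 1 (fully open). In form: tx ty tz wx wy wz hand; .... A call has 1 to 20 rows; each row is the pose to reach, as a shift and turn from the pose measured when the call began, along the tool's axes at that moment; what a row does not reach only later rows make up. A row lasts 1/10 s, in which the tool goes at most 50 mm and 8.59 degrees, less where a joint would pass 70% of its speed; a pose out of reach is approached as far as the arm can. A call with a number of a shift or a turn outside -1 to 1 is refused whole. A call with a gripper value outside its range is refused whole. The fingers move at their own pace and stop on an object; "newtons" is the grip in N (left out, the last holds). Time passes only in rows, so rows that repeat a pose let the fingers close. It gives the time, the measured TCP pose, the force and the opening at its end, in the units of the state.
- telemetry.sense(): the state, without advancing time (a new reading comes with each control period).
- eyes.capture(name): name is "side" or "top"; returns a dict with "frame" (480x640x3 uint8, red, green, blue), "fx", "fy", "cx", "cy" (pixels), "D" ([k1, k2, p1, p2, k3] as OpenCV has them; the pictures are not rectified), "view" (4x4, takes a point from world to camera coordinates). Camera axes: x right, y up, looking along -z (the intrinsics and any distortion apply to the point x, -y, -z); pixel columns grow to the right and rows downward; lengths in mm; the calibration is good to about 2 mm. A picture is of the moment at which its call begins. There is no depth.
- ctrl.finish_job(): hands the job in, once; it reports no verdict.
Trained networks look in a picture, given as the dict that the camera call returned (one of the last four; its "shot" number tells which), for a name from the list of things; names that differ only in an ending like _2 or _b are one class to them, and where a whole thing is asked for, a point or a joint stands for the part that bears it (a point fixed in the world has none). Each returns a list of dicts, best first, with "confidence" (0 to 1); they miss things now and then, are a little off and sometimes report something else, mostly with a low value. They report only what shows in the picture. A call takes as long as a camera call.
- nets.spot_in(name, picture): "rect" ([left, top, right, bottom] in pixels, round what is visible of it).
The state is a dict: "time_s": time; "joints": joint angles; "dq": joint speeds; "tau": joint torques, N m; "eef_pos": TCP position; "ee_rot": TCP orientation; "force": force on the tool from outside, world axes, zero at the start; "wrist_torque": the same for the moment, N m; "grip_width": opening from 0.0 (shut) to 1.0 (fully open).
Only numpy, scipy, OpenCV 4.12 (cv2) and the standard library are available. Lean on these libraries where they do the work, as an engineer would, in place of code of your own. Each camera call takes 0.05 s, during which the arm holds its last target. There are 200 camera calls.

TASK

Two alike forming dies each hold a freshly bent bracket. Lift the channel-shaped bracket, the one with two upright walls, out of its die and hold it level, base down, in the air centred over the lens of the upward-looking camera and about 12 cm above it, its length in line with the long sides of the camera housing, so that its underside can be photographed. Keep it level all the way, do not touch the camera, leave the other bracket and the tools on the bench where they are, and finish while still holding the bracket there, steady.

Things in the scene. Friction and masses are not known exactly. Their poses are not given: they have to be found in the camera images.
- u_bracket: The bracket to lift: plain aluminium channel, 3 mm sheet, 0.11 to 0.22 kg. Base plate 110 (x) x 37 (y) x 3 mm with a 9 mm hole near each end; origin at the centre of its underside, x along its length, z up. Two stiff upright walls along its long sides, each 64 mm long (x -36 to +28 mm), tops 54 mm above the underside; 40 mm over their outer faces, 34 mm between them. Balance point near x = -2 mm.
- u_bracket_top (a point): Point midway between the top edges of the channel bracket's two walls: x = -4, y = 0, z = 54 mm in the bracket's frame. It can be gripped here across both walls from outside, above the die.
- l_bracket: The other bracket, to stay in its die: the same but with only one upright wall, at its +y side, 64 mm long and 54 mm tall. Base plate 110 (x) x 37 (y) x 3 mm with a 9 mm hole near each end; origin at the centre of its underside, x along its length, z up. 
- die_a: Dark steel die block fixed to the bench, 150 (x) x 90 (y) mm, top 40 mm above the bench, 4 brass corner bushes 4 mm higher. Origin: centre of its underside. Open cavity in the top, 114 x 44 mm, 16 mm deep (floor 24 mm above the bench), holds the channel bracket with two walls, 2 mm clear all round, x along x, walls 38 mm above the die's top. Both dies look alike; places change.
- die_b: Dark steel die block fixed to the bench, 150 (x) x 90 (y) mm, top 40 mm above the bench, 4 brass corner bushes 4 mm higher. Origin: centre of its underside. Open cavity in the top, 114 x 44 mm, 16 mm deep (floor 24 mm above the bench), holds the bracket with one wall, 2 mm clear all round, x along x, walls 38 mm above the die's top. Both dies look alike; places change.
- up_camera: Upward-looking camera fixed to the bench: low grey housing 104 (x) x 80 (y) mm on an aluminium foot 134 mm long (x); on top a white ring light 68 mm across with the dark lens in its middle, the highest point, 47 mm above the bench. Origin at the centre of its underside; x along its long sides.
- lens (a point): Centre of the camera's lens, on top of it, 47 mm above the bench.
- screwdriver: Bystander (loose, leave alone): screwdriver, 153 mm long, lying across behind the dies. Origin at the centre of its underside.
- tweezers: Bystander (loose, leave alone): black tweezers, 140 mm long, lying across behind the dies. Origin at the centre of its underside.
- esd_brush: Bystander (loose, leave alone): black hand brush, 147 mm long, lying across behind the dies. Origin at the centre of its underside.

How it is judged:
By the outcome, as a careful person would: the job done as asked, in the order asked, and still so for the second after the job is handed in, while the arm keeps its last pose, push and grip.
It also fails if it takes over 48 s, if anything falls off the work surface, if the arm or the gripper's body presses on something with over 40 N, if the wrist force passes 120 N, or if a joint passes its speed limit or range.

## Working session

There is one attempt and no reset: what is moved stays moved. The work goes in short steps, Python scripts to look and compute and a tool call to move; the robot and the scene stay as the last step left them, time stands still between calls to the robot, and variables do not carry over. Pictures are saved under pics/ and viewed, about 8 in all and at most 12, crops included, and the job is handed in when it is done.

Besides the shell and the picture viewer there is one more tool, called as a command line: name --argument value ..., lists and objects as JSON in quotes. drive_tool: Moves the arm, as the interface text tells. Scaled input: -1 to 1 covers 0.12 m each way for a shift and 0.5 rad each way for a turn. Its arguments: {"type":"object","properties":{"series":{"type":"string"},"newtons":{"type":"number"}},"required":["series"]}

```bash
mkdir -p pics; python3 - <<'E'
from rig import telemetry, eyes, ctrl, nets
import cv2, numpy as np
s=telemetry.sense(); print({k:np.round(v,3).tolist() for k,v in s.items()}); print(ctrl.grip_depth)
for n in ("top","side"):
    p=eyes.capture(n); cv2.imwrite(f"pics/{n}0.png",p["frame"][:,:,::-1])
    print(n,p["fx"],p["fy"],p["cx"],p["cy"],p["D"]); print(np.round(p["view"],4).tolist())
    for o in ("u_bracket","l_bracket","die_a","up_camera","lens","u_bracket_top","screwdriver"):
        print(o,[(np.round(d["rect"]).tolist(),round(d["confidence"],2)) for d in nets.spot_in(o,p)][:3])
E
```

```text
{'time_s': 0.0, 'joints': [-1.506, 0.313, 1.498, 0.0, 1.331, -0.223], 'dq': [0.001, 0.0, -0.001, 0.001, -0.002, -0.001], 'tau': [0.002, -41.226, -25.974, -0.0, 0.004, -0.0], 'eef_pos': [148.986, -503.145, 230.74], 'ee_rot': [-0.001, 0.99, 0.143, 0.0], 'force': [0.039, 0.186, -0.071], 'wrist_torque': [0.061, -0.024, 0.036], 'grip_width': 1.001}
18.700000000000003
top 582.6992003179258 582.6992003179258 326.8450019014385 229.31959088412535 [-0.03877231  0.          0.          0.          0.        ]
[[-0.0023, -0.9999, 0.0144, -50.4514], [0.9855, 0.0002, 0.1699, -593.884], [-0.1699, 0.0146, 0.9854, -1099.806], [0.0, 0.0, 0.0, 1.0]]
u_bracket [([417.0, 249.0, 451.0, 308.0], 0.85)]
l_bracket [([212.0, 243.0, 237.0, 295.0], 0.67)]
die_a [([203.0, 230.0, 252.0, 309.0], 0.67), ([362.0, 192.0, 430.0, 200.0], 0.67), ([402.0, 240.0, 459.0, 322.0], 0.62)]
up_camera [([308.0, 251.0, 366.0, 327.0], 0.9)]
lens [([307.0, 252.0, 368.0, 327.0], 0.69)]
u_bracket_top [([421.0, 254.0, 449.0, 309.0], 0.63)]
screwdriver [([364.0, 192.0, 426.0, 200.0], 0.55)]
side 562.3617158544514 562.3617158544514 323.2215553153579 234.2880911116767 [-0.17095211  0.          0.          0.          0.        ]
[[-0.9884, -0.1508, 0.0174, 554.6], [0.1136, -0.6593, 0.7433, -146.6735], [-0.1006, 0.7366, 0.6688, -942.833], [0.0, 0.0, 0.0, 1.0]]
u_bracket [([349.0, 156.0, 402.0, 193.0], 0.94)]
l_bracket [([300.0, 329.0, 373.0, 357.0], 0.61), ([235.0, 343.0, 236.0, 359.0], 0.59)]
die_a [([284.0, 312.0, 388.0, 382.0], 0.98), ([335.0, 164.0, 412.0, 216.0], 0.89)]
up_camera [([332.0, 225.0, 418.0, 286.0], 0.71), ([283.0, 313.0, 388.0, 383.0], 0.21)]
lens [([329.0, 226.0, 412.0, 283.0], 0.77)]
u_bracket_top [([349.0, 160.0, 398.0, 195.0], 0.73)]
screwdriver [([229.0, 345.0, 231.0, 362.0], 0.67)]
```

```bash
python3 - <<'E'
import cv2
a=cv2.imread("pics/top0.png")[180:340,190:470]; cv2.imwrite("pics/top_c.png",cv2.resize(a,(784,448),interpolation=cv2.INTER_CUBIC))
a=cv2.imread("pics/side0.png")[140:400,220:440]; cv2.imwrite("pics/side_c.png",cv2.resize(a,None,fx=2.3,fy=2.3,interpolation=cv2.INTER_CUBIC))
E
```

```text
(no output)
```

View pics/top_c.png

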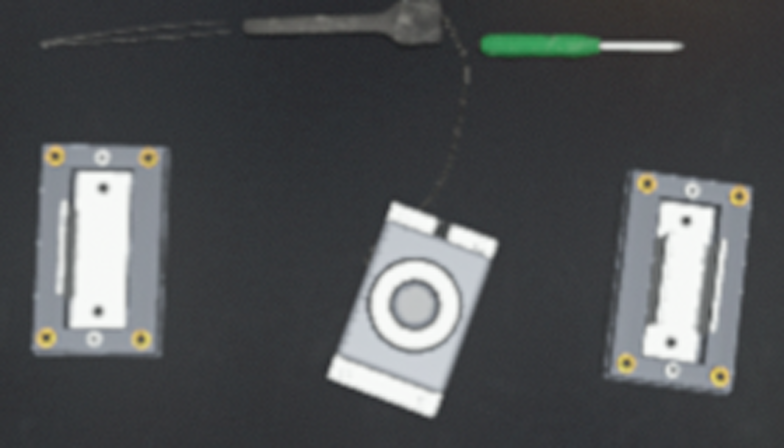

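View pics/side_c.png

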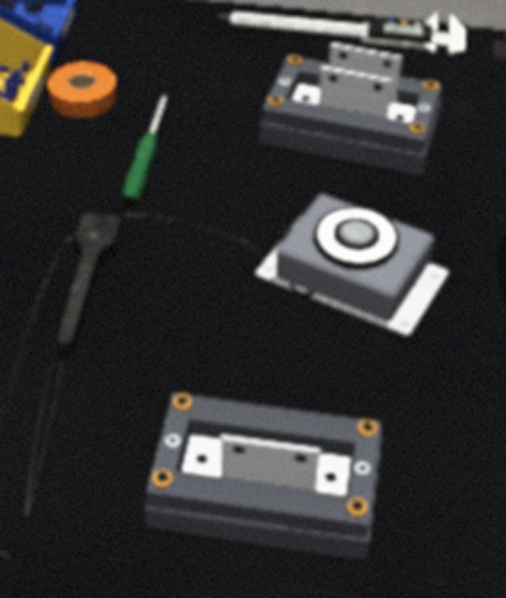

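The top view shows the channel bracket in the right-hand die: bushes near crop px (647,183), (739,195), (627,362) and (720,376), wall tops on both sides. The one-wall bracket is in the left-hand die. The camera sits between them, turned, with its lens at about (414,304). The side view agrees: the channel is in the far die at the top and the L bracket is in the near die. Next I'll measure these features in both views.

```bash
cat > h.py <<'E'
import numpy as np, cv2
from rig import telemetry, eyes, ctrl, nets
def K(p): return np.array([[p["fx"],0,p["cx"]],[0,p["fy"],p["cy"]],[0,0,1]])
def toplane(p,uv,z):
    n=cv2.undistortPoints(np.float64(uv).reshape(-1,1,2),K(p),np.array(p["D"]))[:,0]
    V=np.array(p["view"]);R,t=V[:3,:3],V[:3,3]
    d=np.c_[n[:,0],-n[:,1],-np.ones(len(n))]@R; c=-R.T@t
    return c+d*((z-c[2])/d[:,2])[:,None]
def proj(p,X):
    X=np.c_[np.atleast_2d(X),np.ones(len(np.atleast_2d(X)))]@np.array(p["view"]).T
    q=X[:,:3]*[1,-1,-1]
    return cv2.projectPoints(q,np.zeros(3),np.zeros(3),K(p),np.array(p["D"]))[0][:,0]
def blobs(mask,lo,hi):
    n,l,s,c=cv2.connectedComponentsWithStats(mask.astype(np.uint8))
    return [c[i] for i in range(1,n) if lo<=s[i,4]<=hi]
E
python3 - <<'E'
from h import *
for n,sc,off in(("top",2.8,(190,180)),("side",2.3,(220,140))):
    p=eyes.capture(n); f=p["frame"].astype(int)
    m=(f[...,0]-f[...,2]>50)&(f[...,0]>120)
    b=np.array(blobs(m,6,80)); X=toplane(p,b,44)
    print(n); print(np.c_[b,X].round(1))
    F=lambda L:(np.array(L,float)+.5)/sc+off-.5
    pts={"top":dict(holes=(27,[(686,220),(671,341)]),Lholes=(27,[(103,188),(97,311)]),lens=(47,[(414,304)]),foot=(3,[(392,203),(497,240),(329,378),(435,416)]),Rwall=(78,[(725,240),(714,330)])),
     "side":dict(holes=(27,[(306,96),(400,117)]),Lholes=(27,[(202,458),(331,477)]),lens=(47,[(357,233)]),foot=(3,[(257,272),(407,332),(448,268)]),backwall=(78,[(330,43),(402,55)]),frontwall=(78,[(322,66),(397,80)]))}[n]
    for k,(z,L) in pts.items(): print(k,toplane(p,F(L),z)[:,:2].round(1).tolist())
E
```

```text
top
[[ 184.5   57.3  961.4  246.8   44. ]
 [ 191.5   56.5  963.3  232.2   44. ]
 [ 151.1   61.   953.3  316.7   44. ]
 [ 478.5   83.   906.5 -370.    44. ]
 [ 233.7  107.6  849.9  140.4   44. ]
 [ 180.8  128.   805.7  247.6   44. ]
 [ 164.5  129.8  801.9  280.9   44. ]
 [ 209.3  235.3  583.   181.8   44. ]
 [ 242.6  235.9  581.9  115.8   44. ]
 [ 420.5  245.1  563.3 -237.    44. ]
 [ 453.4  249.6  554.3 -302.5   44. ]
 [ 206.1  300.2  455.2  184.1   44. ]
 [ 240.   300.9  453.8  118.1   44. ]
 [ 513.4  299.6  455.  -417.5   44. ]
 [ 413.3  309.4  436.7 -219.3   44. ]
 [ 446.5  314.   427.6 -284.1   44. ]]
holes [[539.1, -267.9], [452.8, -254.4]]
Lholes [[562.4, 149.9], [474.6, 151.8]]
lens [[478.0, -71.7]]
foot [[554.7, -57.5], [527.5, -133.9], [428.1, -11.9], [401.0, -87.8]]
Rwall [[519.1, -284.0], [457.7, -274.3]]
side
[[  49.3  126.3 1291.6 -349.9   44. ]
 [ 110.3  140.6 1104.1 -309.2   44. ]
 [ 104.9  149.2 1100.7 -273.4   44. ]
 [  95.3  166.1 1092.6 -208.3   44. ]
 [  39.2  160.3 1236.8 -210.6   44. ]
 [  40.   164.6 1225.8 -195.6   44. ]
 [ 347.4  165.7  555.5 -297.6   44. ]
 [ 407.   177.1  428.3 -279.3   44. ]
 [ 339.3  183.5  564.2 -232.1   44. ]
 [ 400.6  195.7  438.7 -213.8   44. ]
 [  12.3  228.5 1167.9   11.5   44. ]
 [ 155.8  230.3  880.7  -32.2   44. ]
 [ 147.8  313.   820.8  159.1   44. ]
 [ 298.8  314.5  582.6  119.5   44. ]
 [ 379.2  325.8  455.3  121.6   44. ]
 [ 142.   330.8  816.6  195.1   44. ]
 [ 290.   347.8  583.9  185.6   44. ]
 [ 374.9  360.2  456.1  187.6   44. ]]
holes [[539.7, -266.9], [453.0, -250.6]]
Lholes [[563.1, 151.8], [475.2, 153.5]]
lens [[478.3, -68.7]]
foot [[554.5, -57.1], [431.1, -11.0], [402.0, -87.6]]
backwall [[522.3, -280.8], [457.5, -273.8]]
frontwall [[525.7, -244.1], [459.7, -235.1]]
```

drive_tool --series "0.2 -0.1 0 0 0 0.2 1;0.4 -0.2 0 0 0 0.4 1;0.6 -0.25 0 0 0 0.6 1;0.8 -0.3 0 0 0 0.75 1;1 -0.4 0 0 0 0.87 1;1 -0.4 0 0 0 0.87 1;1 -0.4 0 0 0 0.87 1" --newtons 60

```text
time_s: 1.6
eef_pos: [250.5, -423.3, 231.4]
ee_rot: [0.0, 0.997, -0.073, -0.0]
force: [-0.2, 0.1, -0.5]
grip_width: 0.999
```

```bash
cat >> h.py <<'E'
from scipy.spatial.transform import Rotation as Ro
def delta(xyz,yaw):
    "normalised move to TCP xyz, tool down, tool x at world yaw"
    s=telemetry.sense(); w,x,y,z=s["ee_rot"]; R=Ro.from_quat([x,y,z,w])
    c,n=np.cos(yaw),np.sin(yaw); T=Ro.from_matrix(np.array([[c,n,0],[n,-c,0],[0,0,-1]]))
    d=R.inv().apply(np.array(xyz)-s["eef_pos"])/120; r=(R.inv()*T).as_rotvec()/.5
    print("t",round(s["time_s"],2),"pos",np.round(s["eef_pos"],1),"yaw",R.as_matrix()[:2,0].round(3),"F",np.round(s["force"],1),"grip",round(s["grip_width"],3))
    print("move",d.round(3),r.round(3)); return s
E
python3 -c "
from h import *
delta((492.2,-259.2,110),-.15)"
```

```text
t 1.6 pos [ 250.5 -423.3  231.4] yaw [ 0.989 -0.145] F [-0.2  0.1 -0.5] grip 0.999
move [ 1.794 -1.645  1.011] [0.001 0.    0.009]
```

drive_tool --series "0.2 -0.18 0 0 0 0 1;0.4 -0.36 0 0 0 0 1;0.6 -0.55 0 0 0 0 1;0.8 -0.75 0 0 0 0 1;0.9 -0.83 0 0 0 0 1;0.9 -0.83 0 0 0 0 1"

```text
time_s: 2.2
eef_pos: [372.5, -340.3, 231.3]
ee_rot: [0.0, 0.997, -0.072, -0.0]
force: [0.1, -1.3, -0.3]
grip_width: 1.001
```

drive_tool --series "0.2 -0.18 0 0 0 0 1;0.4 -0.36 0 0 0 0 1;0.6 -0.55 0.2 0 0 0 1;0.8 -0.7 0.4 0 0 0 1;0.88 -0.8 0.6 0 0 0 1;0.88 -0.8 0.8 0 0 0 1;0.88 -0.8 0.8 0 0 0 1;0.88 -0.8 0.8 0 0 0 1"

```text
time_s: 3.0
eef_pos: [490.2, -261.7, 135.9]
ee_rot: [0.0, 0.997, -0.072, 0.0]
force: [0.6, -0.3, 1.5]
grip_width: 0.999
```

```bash
python3 - <<'E'
from h import *
delta((492.2,-259.2,48),-.15)
t=eyes.capture("top");s=eyes.capture("side")
print(proj(t,[492.2,-259.2,130]),proj(s,[492.2,-259.2,130]))
a=cv2.resize(t["frame"][210:350,370:510,::-1],(400,400),interpolation=2);b=cv2.resize(s["frame"][90:230,300:440,::-1],(400,400),interpolation=2)
cv2.imwrite("pics/pre.png",np.hstack([a,b]))
E
```

```text
t 3.0 pos [ 490.2 -261.7  135.9] yaw [ 0.99  -0.144] F [ 0.6 -0.3  1.5] grip 0.999
move [ 0.013 -0.024  0.732] [ 0.001 -0.     0.011]
[[441.88006871 276.98891355]] [[379.01604473 144.1722593 ]]
```

View pics/pre.png

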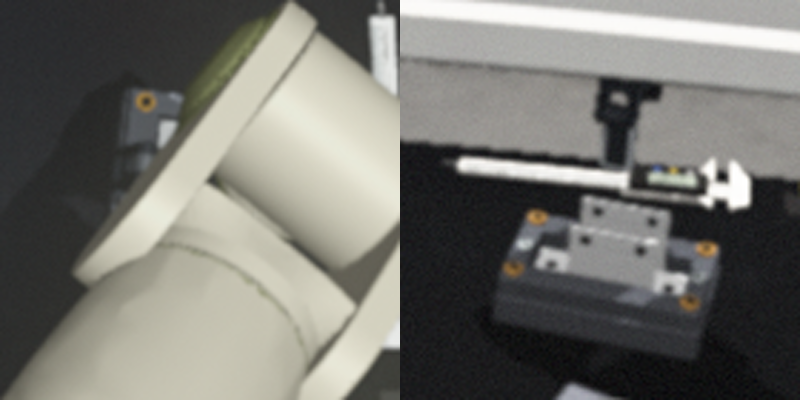

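The left half (top view) shows the arm hiding the die. In the right half (side view) the channel stands in its die, with a dark finger-like shape at about px (377,132), near the projected TCP (379,144). I'll look at the whole side frame to be sure what that shape is.

```bash
python3 - <<'E'
from h import *
s=eyes.capture("side"); f=s["frame"][:,:,::-1].copy()
c,n=np.cos(-.145),np.sin(-.145)
for k in(-46,0,46):
    u=proj(s,np.array([490.2,-261.7,136])+k*np.array([n,-c,0]))[0]; print(k,u)
    cv2.circle(f,tuple(int(v) for v in u),2,(0,0,255),-1)
cv2.imwrite("pics/side1.png",f)
E
```

```text
-46 [375.14565318 153.40073578]
0 [380.36949956 141.01070197]
46 [385.26236912 129.39762776]
```

View pics/side1.png

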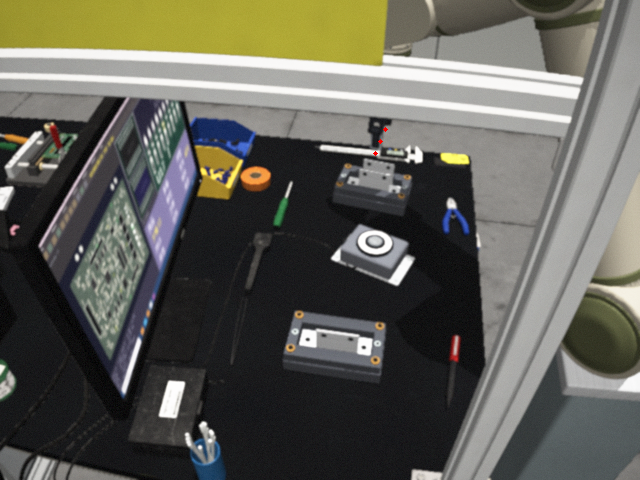

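The side view confirms the tool: its near finger tip shows at about (379,148) in front of the die at (372,185). A beam and yellow panel cross the upper part of the frame, so I'll check the full top view for where they sit relative to the transfer path.

View pics/top0.png

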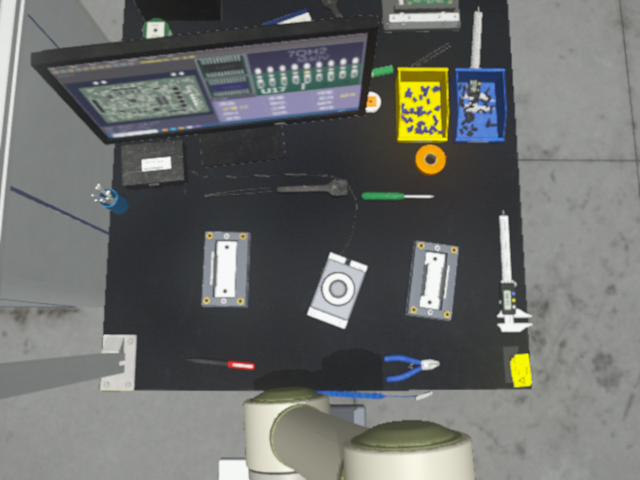

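The top view shows only bench under the path between the right-hand die (433,280) and the camera (338,290). The post and beam stand at the far left, out of the way. I'll descend now.

drive_tool --series "0.013 -0.024 0.15 0 0 0.01 1;0.013 -0.024 0.3 0 0 0.01 1;0.013 -0.024 0.45 0 0 0.01 1;0.013 -0.024 0.58 0 0 0.01 1;0.013 -0.024 0.68 0 0 0.01 1;0.013 -0.024 0.73 0 0 0.01 1;0.013 -0.024 0.73 0 0 0.01 1;0.013 -0.024 0.73 0 0 0.01 1" --newtons 20

```text
time_s: 3.95
eef_pos: [493.2, -259.4, 49.9]
ee_rot: [0.001, 0.997, -0.075, 0.001]
force: [-0.1, 0.3, 0.1]
grip_width: 0.998
```

drive_tool --series "0 0 0 0 0 0 0.7;0 0 0 0 0 0 0.65;0 0 0 0 0 0 0.6;0 0 0 0 0 0 0.56;0 0 0 0 0 0 0.54;0 0 0 0 0 0 0.52;0 0 0 0 0 0 0.52" --newtons 20

```text
time_s: 4.65
eef_pos: [493.2, -259.4, 49.8]
ee_rot: [0.001, 0.997, -0.075, 0.001]
force: [0.5, -0.0, -0.2]
grip_width: 0.516
```

drive_tool --series "0 0 0 0 0 0 0.5;0 0 0 0 0 0 0.48;0 0 0 0 0 0 0.46;0 0 0 0 0 0 0.44;0 0 0 0 0 0 0.44" --newtons 20

```text
time_s: 5.15
eef_pos: [493.3, -259.6, 50.0]
ee_rot: [0.002, 0.997, -0.075, 0.002]
force: [-0.6, -0.8, 1.8]
grip_width: 0.467
```

drive_tool --series "0 0 0 0 0 0 0.3;0 0 0 0 0 0 0.2;0 0 0 0 0 0 0.2" --newtons 60

```text
time_s: 5.45
eef_pos: [493.4, -259.6, 50.2]
ee_rot: [0.002, 0.997, -0.075, 0.002]
force: [-0.5, -1.6, 4.2]
grip_width: 0.454
```

drive_tool --series "0 0 -0.02 0 0 0 0.2;0 0 -0.05 0 0 0 0.2;0 0 -0.09 0 0 0 0.2;0 0 -0.13 0 0 0 0.2;0 0 -0.17 0 0 0 0.2;0 0 -0.21 0 0 0 0.2;0 0 -0.25 0 0 0 0.2;0 0 -0.25 0 0 0 0.2"

```text
time_s: 6.25
eef_pos: [493.6, -259.8, 81.0]
ee_rot: [0.002, 0.997, -0.075, 0.002]
force: [0.6, -0.6, -0.7]
grip_width: 0.456
```

```bash
python3 - <<'E'
from h import *
st=delta((492,-259,193),-.348)
s=eyes.capture("side"); t=eyes.capture("top")
print([(np.round(d["rect"]).tolist(),round(d["confidence"],2)) for d in nets.spot_in("u_bracket",s)][:3])
a=cv2.resize(s["frame"][90:230,300:440,::-1],(400,400),interpolation=2);b=cv2.resize(t["frame"][210:350,370:510,::-1],(400,400),interpolation=2)
cv2.imwrite("pics/lift.png",np.hstack([a,b]))
E
```

```text
t 6.25 pos [ 493.6 -259.8   81. ] yaw [ 0.989 -0.149] F [ 0.6 -0.6 -0.7] grip 0.456
move [-0.01  -0.001 -0.934] [ 0.006 -0.01   0.397]
[([348.0, 150.0, 401.0, 185.0], 0.82)]
```

View pics/lift.png

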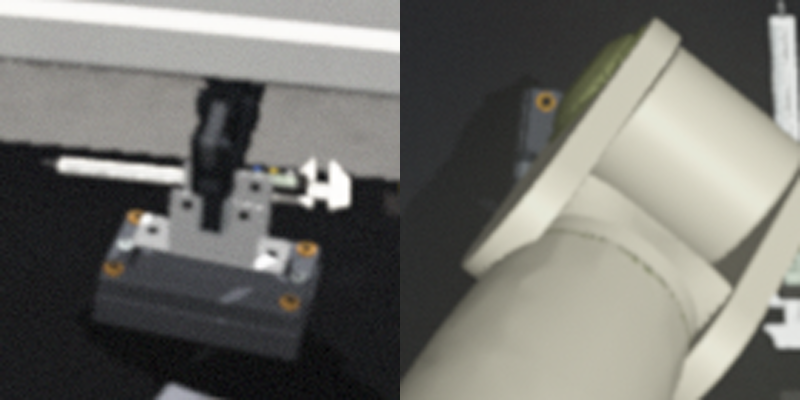

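The left half (side view) shows the channel held in the fingers, with its walls about 11 px higher than before and level. The right half again shows only the arm. Now I'll lift it clear.

drive_tool --series "0 0 -0.05 0 0 0 0.2;0 0 -0.12 0 0 0 0.2;0 0 -0.2 0 0 0 0.2;0 0 -0.3 0 0 0 0.2;0 0 -0.4 0 0 0 0.2;0 0 -0.5 0 0 0 0.2;0 0 -0.6 0 0 0 0.2;0 0 -0.7 0 0 0 0.2;0 0 -0.8 0 0 0 0.2;0 0 -0.87 0 0 0 0.2;0 0 -0.92 0 0 0 0.2;0 0 -0.93 0 0 0 0.2;0 0 -0.93 0 0 0 0.2"

```text
time_s: 7.7
eef_pos: [492.8, -259.0, 191.5]
ee_rot: [0.001, 0.997, -0.075, 0.001]
force: [-1.4, -0.3, -1.0]
grip_width: 0.457
```

```bash
python3 - <<'E'
from h import *
c,n=np.cos(-.348),np.sin(-.348)
delta((478.2-4*c,-70.2-4*n,193),-.348)
E
```

```text
t 7.7 pos [ 492.8 -259.   191.5] yaw [ 0.989 -0.149] F [-1.4 -0.3 -1. ] grip 0.457
move [-0.387 -1.544 -0.018] [ 0.004 -0.007  0.397]
```

drive_tool --series "-0.01 -0.04 0 0 0 0.01 0.2;-0.03 -0.12 -0.01 0 0 0.03 0.2;-0.05 -0.22 -0.01 0 0 0.06 0.2;-0.08 -0.32 -0.02 0 0 0.09 0.2;-0.11 -0.42 -0.02 0 0 0.12 0.2;-0.13 -0.52 -0.02 0 0 0.15 0.2;-0.15 -0.62 -0.02 0 0 0.18 0.2;-0.18 -0.7 -0.02 0 0 0.2 0.2;-0.2 -0.76 -0.02 0 0 0.2 0.2;-0.2 -0.8 -0.02 0 0 0.2 0.2;-0.2 -0.8 -0.02 0 0 0.2 0.2"

```text
time_s: 8.8
eef_pos: [483.4, -160.1, 193.6]
ee_rot: [0.001, 0.992, -0.124, 0.002]
force: [0.2, 0.1, -2.2]
grip_width: 0.458
```

```bash
python3 - <<'E'
from h import *
c,n=np.cos(-.348),np.sin(-.348)
delta((478.2-4*c,-70.2-4*n,193),-.348)
E
```

```text
t 8.8 pos [ 483.4 -160.1  193.6] yaw [ 0.969 -0.246] F [ 0.2  0.1 -2.2] grip 0.458
move [-0.26  -0.718  0.002] [ 0.004 -0.007  0.199]
```

drive_tool --series "-0.02 -0.04 0 0 0 0.01 0.2;-0.05 -0.12 0 0 0 0.03 0.2;-0.08 -0.22 0 0 0 0.06 0.2;-0.12 -0.32 0 0 0 0.09 0.2;-0.16 -0.42 0 0 0 0.12 0.2;-0.19 -0.52 0 0 0 0.15 0.2;-0.22 -0.61 0 0 0 0.17 0.2;-0.24 -0.67 0 0 0 0.19 0.2;-0.25 -0.7 0 0 0 0.2 0.2;-0.26 -0.718 0 0 0 0.2 0.2;-0.26 -0.718 0 0 0 0.2 0.2;-0.26 -0.718 0 0 0 0.2 0.2;-0.26 -0.718 0 0 0 0.2 0.2"

```text
time_s: 10.1
eef_pos: [474.4, -69.2, 193.3]
ee_rot: [0.001, 0.985, -0.174, 0.002]
force: [-0.5, 0.3, -2.6]
grip_width: 0.455
```

```bash
python3 - <<'E'
from h import *
c,n=np.cos(-.348),np.sin(-.348)
delta((478.2-4*c,-70.2-4*n,193),-.348)
s=eyes.capture("side"); t=eyes.capture("top")
for nm,p in(("s",s),("t",t)):
  for o in("u_bracket","up_camera"): print(nm,o,[(np.round(d["rect"]).tolist(),round(d["confidence"],2)) for d in nets.spot_in(o,p)][:2])
a=cv2.resize(s["frame"][100:300,290:490,::-1],(600,600),interpolation=2);b=cv2.resize(t["frame"][240:440,240:390,::-1],(200,267),interpolation=2)
a=np.hstack([a,np.zeros((600,200,3),np.uint8)]);a[:267,600:]=b
cv2.imwrite("pics/over.png",a)
E
```

```text
t 10.1 pos [474.4 -69.2 193.3] yaw [ 0.94  -0.342] F [-0.5  0.3 -2.6] grip 0.455
move [-0.001 -0.003  0.002] [ 0.004 -0.007 -0.002]
s u_bracket [([348.0, 158.0, 418.0, 205.0], 0.56)]
s up_camera [([333.0, 223.0, 416.0, 284.0], 0.94)]
t u_bracket [([320.0, 297.0, 340.0, 320.0], 0.53)]
t up_camera [([308.0, 295.0, 350.0, 326.0], 0.73)]
```

View pics/over.png

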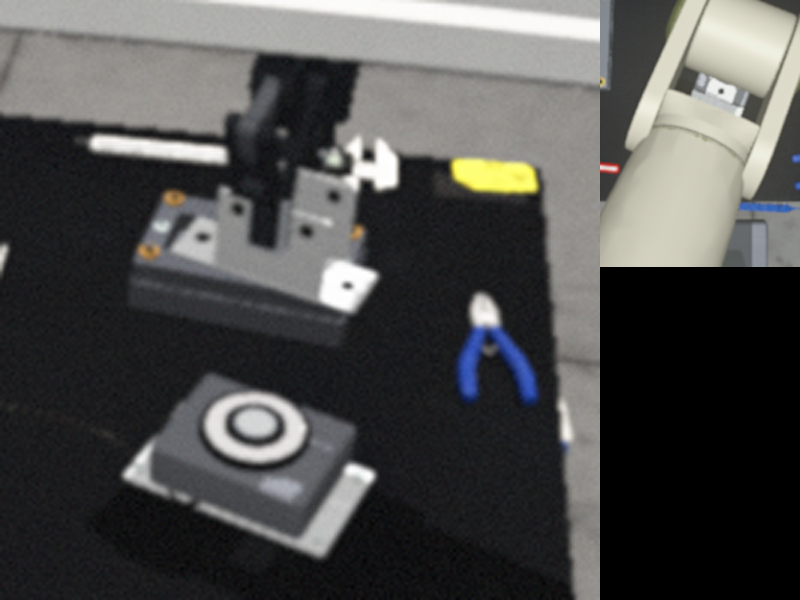

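The side view shows the channel hanging above the camera, clear of it, with holes at crop (203,237) and (347,285) and the lens at (256,423). The top view shows the near hole at about (330,307). Now I'll compare these with the lens numerically.

```bash
python3 - <<'E'
from h import *
s=eyes.capture("side"); t=eyes.capture("top")
g=lambda L:(np.array(L,float)+.5)/3-.5+[290,100]
# refine dark holes / lens locally
f=s["frame"].mean(2)
def ref(f,u,r=3):
    x,y=np.round(u).astype(int);w=f[y-r:y+r+1,x-r:x+r+1];w=np.clip(np.percentile(w,75)-w,0,None)
    Y,X=np.mgrid[y-r:y+r+1,x-r:x+r+1];return np.array([(w*X).sum(),(w*Y).sum()])/w.sum()
h=g([(203,237),(347,285)]);hr=np.array([ref(f,u) for u in h]);print(h,hr)
H=toplane(s,hr,170);L=toplane(s,g([(256,423)]),47)
print("side holes",H.round(1),"mid",H.mean(0).round(1),"yaw",np.arctan2(*(H[0]-H[1])[[1,0]]),"len",np.linalg.norm(H[0]-H[1]),"lens",L.round(1))
ft=t["frame"].mean(2);u=ref(ft,(330,307));T=toplane(t,[u],170)[0]
print("top near hole",u,T.round(1),"-> centre",(T+44*np.array([.94,-.342,0])).round(1),"lens(top) 478.0 -71.7")
# ring ellipse in side view: white-bright pixels
m=(f>150);sub=np.zeros_like(m);sub[225:258,353:397]=m[225:258,353:397]
c,_=cv2.findContours(sub.astype(np.uint8),cv2.RETR_EXTERNAL,cv2.CHAIN_APPROX_NONE);c=max(c,key=len)
e=cv2.fitEllipse(c);print("ring",e,toplane(s,[e[0]],46).round(1))
cv2.imwrite("pics/lens.png",cv2.resize(s["frame"][150:300,310:460,::-1],(750,750))[:600])
E
```

```text
[[357.33333333 178.66666667]
 [405.33333333 194.66666667]] [[357.10696218 178.74102626]
 [405.53803394 195.00175541]]
side holes [[519.1 -82.8 170. ]
 [436.5 -52.6 170. ]] mid [477.8 -67.7 170. ] yaw -0.3502768184233816 len 88.02053217540345 lens [[478.3 -69.6  47. ]]
top near hole [330.18993535 307.95456928] [435.3 -54.8 170. ] -> centre [476.7 -69.8 170. ] lens(top) 478.0 -71.7
ring ((374.5008850097656, 241.86573791503906), (21.831157684326172, 32.80561447143555), 96.81745147705078) [[478.9 -67.4  46. ]]
```

drive_tool --series "0.005 0.003 0 0 0 0 0.2;0.01 0.007 0 0 0 0 0.2;0.01 0.007 0 0 0 0 0.2;0.01 0.007 0 0 0 0 0.2;0.01 0.007 0 0 0 0 0.2;0.01 0.007 0 0 0 0 0.2;0.01 0.007 0 0 0 0 0.2;0.01 0.007 0 0 0 0 0.2"

```text
time_s: 11.3
eef_pos: [475.2, -70.1, 193.3]
ee_rot: [0.001, 0.985, -0.173, 0.002]
force: [-0.2, -0.1, -2.1]
grip_width: 0.455
```

```bash
python3 - <<'E'
from h import *
st=delta((475.4,-70.5,193),-.35); print(np.abs(st["dq"]).max())
s=eyes.capture("side")
for o in("l_bracket","screwdriver","esd_brush","u_bracket"): print(o,[(np.round(d["rect"]).tolist(),round(d["confidence"],2)) for d in nets.spot_in(o,s)][:2])
cv2.imwrite("pics/fin.png",cv2.resize(s["frame"][110:400,210:460,::-1],None,fx=2,fy=2,interpolation=2))
E
```

```text
t 11.3 pos [475.2 -70.1 193.3] yaw [ 0.94  -0.342] F [-0.2 -0.1 -2.1] grip 0.455
move [0.002 0.002 0.003] [ 0.004 -0.007  0.003]
0.0022742020332573026
l_bracket [([301.0, 325.0, 374.0, 358.0], 0.86)]
screwdriver [([277.0, 187.0, 291.0, 232.0], 0.7), ([233.0, 327.0, 239.0, 367.0], 0.44)]
esd_brush [([246.0, 231.0, 273.0, 295.0], 0.9)]
u_bracket [([349.0, 154.0, 414.0, 205.0], 0.81)]
```

View pics/fin.png

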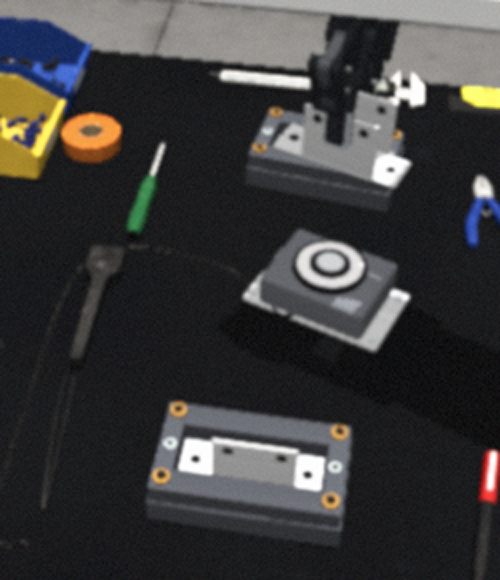

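The channel is held level above the camera, at about crop (355,140), with its length parallel to the housing. The L bracket, screwdriver, brush and tweezers are where they were. I'll hand the job in.

```bash
python3 -c "
from rig import ctrl
print(ctrl.finish_job())"
```

```text
the job is handed in; nothing more can be done
None
```

The channel bracket is out of its die and held level, base down, over the camera lens. I handed the job in at about 11.3 s, well under the 48 s limit, with the arm still holding it at 60 N. I got no verdict back.

Last checks:
- **Position:** before the final correction, the side and top views put the bracket's centre 1 to 2 mm off the lens. I then shifted it about 1.3 mm to close that gap. I did not re-measure the centring after that shift.
- **Height:** the tool height puts the underside about 167 mm above the bench, which is 12 cm above the lens. The images only confirm this to within a couple of mm.
- **Alignment:** the bracket's length lies at -0.350 rad, against about -0.348 rad measured for the camera housing.
- **Level and steady:** the tool tilt is under 0.005 rad and the joints were still. The only load on the wrist was about 2 N, which fits the bracket's weight.
- **Other items:** in the last picture the other bracket, screwdriver, brush and tweezers looked unmoved, and the camera was not touched.

One disagreement: the two cameras differ by 2 to 5 mm in absolute y. I averaged them for the grasp and used only offsets within a single view for the final centring.

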